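# Close a pin tin with its nested lids, then lift off the outer cover alone

## Robot

A 7-joint arm with a two-finger parallel gripper is mounted at the origin on a cart in front of the work surface, level with it; the furniture and walls round the work are solid. World frame = base frame: x ahead of the robot, y to its left, z up, the work surface at z = 0. Lengths are in mm, angles in rad, forces in N, time in s.
With the tool pointing down it reaches from about 425 to 875 mm from the base axis. Payload 8.4 kg.
Tool frame: the origin (TCP) lies midway between the tips of the shut fingers; the grasp point (between the pads) lies 19 mm behind it; z points along the fingers, y is the line along which they close (so a half turn about z gives the same grasp; the last joint's range is limited). The gripper opens to 85 mm and grips with 20 to 120 N. Pads are 22 mm wide; open, the fingers measure 114 mm over their backs; the gripper's body (76 mm by 85 mm) begins 54 mm behind the grasp point. The pads swing forward as they close: fully open they stand 13 mm farther back than shut.
Start: joints at [1.052, 0.333, 0.04, 1.465, -0.013, 1.343, -0.059], TCP at [264.901, -593.542, 231.308] pointing down, gripper open.
Joint ranges: [-2.58, 2.58], [-0.38, 2.09], [-1.3, 1.39], [0.25, 2.4], [-1.5, 4.64], [0.08, 2.09], [-2.65, 2.65]. Speed limits (rad/s): [2.22, 2.22, 2.79, 2.79, 3.14, 3.14, 3.14].

## Interface

Orientations are given as a unit quaternion [x, y, z, w].
In Python, from bench import * gives the robot as it stands.
- The arm moves only by the tool apply_moves, never from a script. Its arguments are lists of equal length, an entry for each row: "travel": the shift along the tool's x, y, z in mm, a list of three; "twist": the turn about the tool's z in degrees; "claw": the closure, from -1 (fully open) to 1 (shut). A call has 1 to 5 rows; each row shifts and turns the commanded pose from where the row before left it, along the tool's axes as they then stand; what a row does not reach is not made up. A row lasts 1/12 s, in which the tool goes at most 41.7 mm and 7.16 degrees, less where a joint would pass 70% of its speed; a pose out of reach is approached as far as the arm can. A call with a gripper value outside its range is refused whole. The fingers move at their own pace and stop on an object; "squeeze" is the grip in N (left out, the last holds). Time passes only in rows, so rows that do not move let the fingers close. It gives the time, the measured TCP pose, the force, the opening and the grip force at its end, in the units of the state.
- observe(): the state, without advancing time (a new reading comes with each control period).
- capture(name): name is "side" or "top"; returns the picture (420x560x3 uint8, red, green, blue); there is no depth.
- calibration(name): a dict with "mtx" (3x3 intrinsics, pixels), "dist_coeffs" ([k1, k2, p1, p2, k3] as OpenCV has them; the pictures are not rectified), "world_to_cam" (4x4, takes a point from world to camera coordinates). Camera axes: x right, y down, z forward; pixel columns grow to the right and rows downward; lengths in mm; the calibration is good to about 2 mm. A picture is of the moment at which its call begins. calibration takes no time and is no camera call.
- close_job(): hands the job in; it is judged then, once.
Trained networks look in the newest picture that a camera, given by its name, has taken for a name from the list of things; names that differ only in an ending like _2 or _b are one class to them, and where a whole thing is asked for, a point or a joint stands for the part that bears it (a point fixed in the world has none). Each returns a list of dicts, best first, with "conf" (0 to 1); they miss things now and then, are a little off and sometimes report something else, mostly with a low value. They report only what shows in the picture. A call takes as long as a camera call. They do not tell look-alikes from the thing itself.
- spot_in(camera, name): "xyz" ([x, y, z] in mm, in world coordinates, good to about 4 mm: the middle of the surface that is visible of it).
- mark_of(camera, name): "xyz" ([x, y, z] in mm, in world coordinates, good to about 4 mm: a listed point, or the origin of a listed thing).
The state is a dict: "time_s": time; "joint_pos": joint angles; "joint_vel": joint speeds; "effort": joint torques, N m; "position": TCP position; "ee_rot": TCP orientation; "wrist_force": force on the tool from outside, world axes, zero at the start; "wrist_torque": the same for the moment, N m; "gripper_width": finger opening in mm; "finger_force": force on a finger pad.
Only numpy, scipy, OpenCV 4.12 (cv2) and the standard library are available. Lean on these libraries where they do the work, as an engineer would, in place of code of your own. Each camera call takes 0.05 s, during which the arm holds its last target. There are 200 camera calls.

## Task

Close the open pin tin with its double lid so that the inner seal can be checked: pick up the nested lids together by the wooden knob, lower them gently onto the tin until the inner lid is fully seated, and let go of the knob. Then take the metal outer cover by its sides and lift it off alone, leaving the inner lid seated in the tin and the tin where it stands. Finish while still holding the cover up, level and still, at least 5 cm clear above the knob; do not let go of it, and leave the glue bottle, the wood offcut and the sanding block alone.

Things in the scene. Friction and masses are not known exactly. Their poses are not given: they have to be found in the camera images.
- tin: Open round aluminium tin standing loose on the bench, 44 mm outside diameter, 70 mm high, wall 2 mm (mouth 40 mm wide), about 0.4 kg, a few brass pins at its bottom. Origin: centre of its underside; z up along its axis.
- inner_lid: Turned wooden inner lid, 0.09 kg, under the cover, standing on its plug. Bottom up: plug 34 mm dia x 10 mm (foot chamfered; 3 mm play all round in the tin), flange 44 mm dia x 4 mm that rests on the tin's rim, round knob 14 mm dia x 31 mm. Origin: centre of the plug's underside, z up; knob top at z = 45 mm. Seated, its origin is 60 mm above the tin's.
- cover: Round aluminium cover, 57 mm dia, 15 mm high, 0.06 kg: skirt (52 mm inside) under a 3 mm top with a 17 mm hole; the knob sticks out 28 mm above it. It lies loose on the inner lid's flange: lifting the knob carries it along. Origin: centre of the skirt's lower edge, z up; 2 mm above the inner lid's origin when nested. On the closed tin it spans 62 to 77 mm above the tin's foot.
- knob_top (a point): Centre of the top of the inner lid's knob.
- glue_bottle: Bystander: squeeze bottle with a pointed spout, 58 mm diameter, 164 mm high. Origin: centre of its underside.
- offcut: Bystander: small pale wooden offcut, 45 x 60 x 20 mm, lying flat. Origin: centre of its underside.
- sand_block: Bystander: cork sanding block, 45 x 85 x 28 mm, lying flat. Origin: centre of its underside.
Mind the look-alikes: they are no part of the job. What is shaped like the cover but purple is not meant.

How it is judged:
By the outcome, as a careful person would: the job done as asked, in the order asked, and still so for the second after the job is handed in, while the arm keeps its last pose, push and grip.
It also fails if it takes over 48 s, if anything falls off the work surface, if the arm or the gripper's body presses on something with over 40 N, if the wrist force passes 120 N, or if a joint passes its speed limit or range.

## Working session

There is one attempt and no reset: what is moved stays moved. The work goes in short steps, Python scripts to look and compute and a tool call to move; the robot and the scene stay as the last step left them, time stands still between calls to the robot, and variables do not carry over. Pictures are saved under pics/ and viewed, at most 10 in all, crops included, and the job is handed in when it is done.

Besides the shell and the picture viewer there is one more tool, called after "Emit:" as a command line: name --pt "numbers of a row" for each row, then --argument value for the rest. apply_moves: Moves the arm, as the interface text tells. Its arguments: {"type":"object","properties":{"travel":{"type":"array","items":{"type":"array","items":{"type":"number"}}},"twist":{"type":"array","items":{"type":"number"}},"claw":{"type":"array","items":{"type":"number"}},"squeeze":{"type":"number"}},"required":["travel","twist","claw"]}

```bash
mkdir -p pics; cat > h.py <<'E'
from bench import *
import numpy as np, cv2
def save(cam,n):
    im=capture(cam); cv2.imwrite(f'pics/{n}.png',im[:,:,::-1]); return im
def proj(cam,p):
    c=calibration(cam); W=np.array(c['world_to_cam'])
    r,_=cv2.Rodrigues(W[:3,:3])
    return cv2.projectPoints(np.array([p],float),r,W[:3,3],np.array(c['mtx']),np.array(c['dist_coeffs']))[0].ravel()
def back(cam,uv,z):
    c=calibration(cam); W=np.array(c['world_to_cam'])
    u=cv2.undistortPoints(np.array([[uv]],float),np.array(c['mtx']),np.array(c['dist_coeffs'])).ravel()
    R=W[:3,:3];o=-R.T@W[:3,3];d=R.T@np.array([u[0],u[1],1]);return o+d*(z-o[2])/d[2]
E
python3 - <<'E'
from h import *
a=save('side','s0');b=save('top','t0')
for cam in('side','top'):
    for n in ['tin','inner_lid','cover','knob_top','glue_bottle','offcut','sand_block']:
        for d in mark_of(cam,n)[:3]: print(cam,n,round(d['conf'],2),np.round(d['xyz']),np.round(proj(cam,d['xyz'])))
s=observe();print(s['time_s'],s['position'],s['ee_rot'],s['gripper_width'],s['wrist_force'])
for c in('side','top'):
    W=np.array(calibration(c)['world_to_cam']);print(c,-W[:3,:3].T@W[:3,3])
E
```

```text
side tin 0.77 [569. 137.  -0.] [290. 253.]
side inner_lid 0.4 [ 562. -166.   -2.] [311. 199.]
side cover 0.72 [ 466. -180.   -1.] [345. 199.]
side cover 0.49 [ 563. -164.   -2.] [311. 200.]
side knob_top 0.54 [ 563. -167.   45.] [311. 184.]
side glue_bottle 0.82 [745.  79.   4.] [226. 234.]
side offcut 0.57 [569.   3.   2.] [299. 226.]
side sand_block 0.92 [501. 346.   1.] [305. 309.]
top tin 0.57 [568. 135.  -1.] [243. 245.]
top inner_lid 0.52 [ 562. -161.    2.] [375. 243.]
top cover 0.73 [ 564. -162.   -0.] [375. 242.]
top cover 0.55 [ 462. -182.    2.] [388. 288.]
top knob_top 0.6 [ 565. -166.   43.] [382. 239.]
top glue_bottle 0.97 [746.  74.  -1.] [268. 167.]
top offcut 0.68 [574.   9.   1.] [300. 240.]
top sand_block 0.89 [505. 347.  -4.] [148. 276.]
top sand_block 0.19 [748.  74.   3.] [268. 166.]
0.8 [ 264.9167573  -593.51986619  231.30016873] [ 9.78050563e-01  2.08367691e-01 -9.02757703e-07 -3.71787559e-05] 85.54679797064674 [-0.07759677  0.5379776   0.59650895]
side [ 374.71296111 1194.1765112   662.25201761]
top [463.61604128  69.276549   883.90548474]
```

```bash
python3 -c "
import cv2,numpy as np
a=cv2.imread('pics/s0.png');b=cv2.imread('pics/t0.png')
cv2.imwrite('pics/both0.png',cv2.resize(np.vstack([a,b]),(400,600)))"
```

```text
(no output)
```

View pics/s0.png

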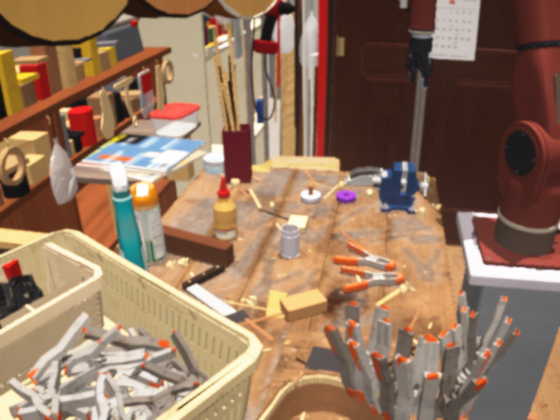

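View pics/t0.png

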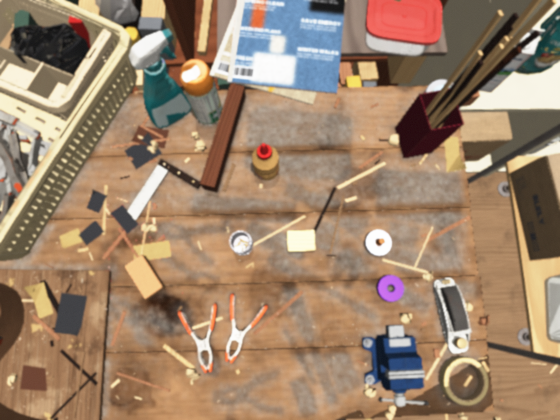

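The pictures show two ring shapes: the silver-white one with a wooden knob (side 311,197; top 378,242) and the purple one with an empty hole (side 346,196; top 390,288). The first fits (metal cover with a knob) and the purple one is the look-alike. The tin is at side 290,241 and top 241,242. I'll confirm this in one enlarged crop.

```bash
python3 - <<'E'
from h import *
b=cv2.imread('pics/t0.png');a=cv2.imread('pics/s0.png')
k=lambda im,x,y:cv2.resize(im[y-33:y+33,x-33:x+33],(396,296+100),interpolation=cv2.INTER_CUBIC)
cv2.imwrite('pics/crop0.png',cv2.resize(np.vstack([np.hstack([k(b,380,255),k(b,241,242)]),np.hstack([k(a,320,197),k(a,290,241)])]),(600,600)))
# predicted pixels for model points
for p in [(563,-164,17),(563,-164,45),(462,-182,15)]: print(p,proj('top',p),proj('side',p))
for p in [(568,136,70),(568,136,0)]: print(p,proj('top',p),proj('side',p))
th=2*np.arctan2(.208368,.97805);print(th)
def t(d):return np.cos(th)*d[0]+np.sin(th)*d[1],np.sin(th)*d[0]-np.cos(th)*d[1],-d[2]
print(t((563-265,-164+593.5,110-231)))
E
```

```text
(563, -164, 17) [378.37733947 241.80424298] [310.66705958 193.74749218]
(563, -164, 45) [381.74781971 240.19690862] [310.77563079 184.8242536 ]
(462, -182, 15) [389.96961779 288.04323305] [346.42611516 194.21929425]
(568, 136, 70) [240.00477119 240.61983816] [290.35331421 227.2334041 ]
(568, 136, 0) [242.62530515 244.54507204] [290.51730427 252.9131354 ]
0.41981228109782537
(np.float64(447.1828030962841), np.float64(-270.7430342870338), 121)
```

View pics/crop0.png

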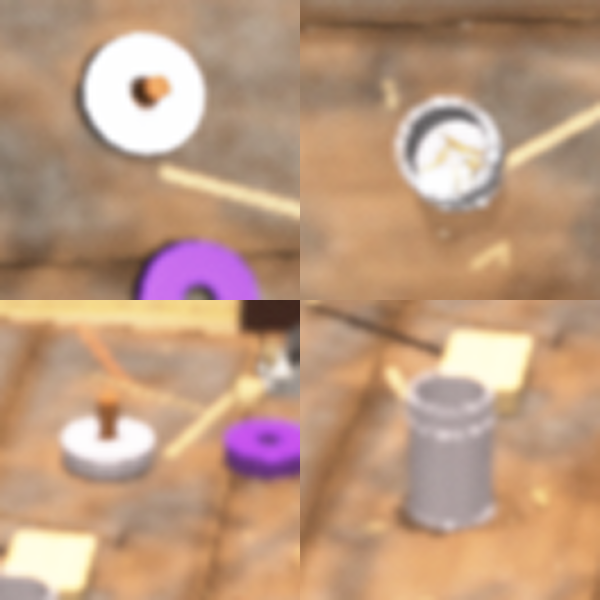

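The crop confirms it: silver cover with wooden knob (top 378,242) and open tin with pins (top 241,241). Both agree with the estimates, lid (562,-164) and tin (568,136). Going above the lid.

Emit:
apply_moves --pt "30 -18 4" --pt "30 -18 4" --pt "30 -18 4" --pt "30 -18 4" --pt "30 -18 4" --twist '[0,0,0,0,0]' --claw '[-1,-1,-1,-1,-1]' --squeeze 40

```text
time_s: 1.22
position: [365.9, -448.8, 211.3]
ee_rot: [0.978, 0.208, 0.0, 0.0]
wrist_force: [1.2, -0.1, 0.4]
gripper_width: 85.3
finger_force: 0.0
```

Emit:
apply_moves --pt "30 -18 8" --pt "30 -18 8" --pt "30 -18 8" --pt "30 -18 8" --pt "30 -18 8" --twist '[0,0,0,0,0]' --claw '[-1,-1,-1,-1,-1]'

```text
time_s: 1.63
position: [466.3, -305.5, 171.3]
ee_rot: [0.978, 0.208, 0.0, 0.0]
wrist_force: [0.7, 0.2, 0.1]
gripper_width: 85.4
finger_force: 0.0
```

Emit:
apply_moves --pt "30 -18 8" --pt "30 -18 8" --pt "30 -18 8" --pt "30 -18 8" --pt "20 -12 8" --twist '[0,0,0,0,0]' --claw '[-1,-1,-1,-1,-1]'

```text
time_s: 2.05
position: [560.9, -169.5, 131.2]
ee_rot: [0.978, 0.21, 0.001, -0.0]
wrist_force: [0.1, -0.9, 0.4]
gripper_width: 85.4
finger_force: 0.0
```

```bash
cat >> h.py <<'E'
def go(p):
    from scipy.spatial.transform import Rotation as R
    s=observe();return np.round(R.from_quat(s['ee_rot']).inv().apply(np.array(p)-s['position']),1)
E
python3 - <<'E'
from h import *
s=observe();print(s['time_s'],s['position'],s['ee_rot'],s['wrist_force'],s['joint_pos'])
print(go((562,-164,22)))
a=save('side','s1');b=save('top','t1')
for cam in('side','top'):
    for n in ['inner_lid','cover','knob_top']:
        for d in mark_of(cam,n)[:2]: print(cam,n,round(d['conf'],2),np.round(d['xyz']),np.round(proj(cam,d['xyz'])))
k=lambda im,x,y:cv2.resize(im[y-50:y+50,x-50:x+50,::-1],(400,400),interpolation=cv2.INTER_CUBIC)
cv2.imwrite('pics/crop1.png',np.hstack([k(b,380,242),k(a,311,180)]))
E
```

```text
2.05 [ 560.94230432 -169.46439673  131.23582778] [ 9.77770795e-01  2.09675042e-01  7.05101343e-04 -3.89258000e-04] [ 0.09978959 -0.87311199  0.40011144] [ 0.45157172  0.2932564  -0.2763318   1.7365968   0.08621362  1.12272382
 -0.99917722]
[  3.   -4.5 109.2]
side inner_lid 0.64 [ 564. -167.   -2.] [310. 199.]
side cover 0.65 [ 562. -163.   -2.] [311. 200.]
side cover 0.5 [ 467. -181.   -1.] [344. 199.]
side knob_top 0.53 [ 564. -166.   47.] [310. 184.]
top cover 0.98 [ 465. -181.    3.] [388. 287.]
top cover 0.59 [ 561. -160.    4.] [375. 243.]
top knob_top 0.47 [743.  72.  -0.] [269. 169.]
```

View pics/crop1.png

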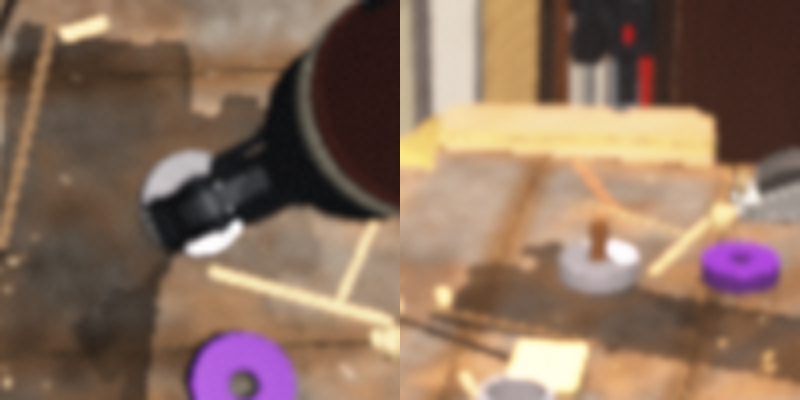

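The knob is under the gripper: in the crop, the finger reaches over the cover at top (371,246), and in the side view the fingers hang above the knob at (310,157). Descending.

Emit:
apply_moves --pt "3 -4.5 20" --pt "0 0 25" --pt "0 0 25" --pt "0 0 22" --pt "0 0 16" --twist '[0,0,0,0,0]' --claw '[-1,-1,-1,-1,-1]'

```text
time_s: 2.87
position: [558.8, -168.8, 21.7]
ee_rot: [0.978, 0.207, -0.001, -0.0]
wrist_force: [-0.8, -0.2, -0.7]
gripper_width: 85.3
finger_force: 0.0
```

Emit:
apply_moves --pt "0 0 0" --pt "0 0 0" --pt "0 0 0" --pt "0 0 0" --pt "0 0 0" --twist '[0,0,0,0,0]' --claw '[-0.4,0,0.3,0.5,0.6]'

```text
time_s: 3.28
position: [560.8, -168.2, 24.8]
ee_rot: [0.978, 0.208, 0.001, 0.001]
wrist_force: [-0.0, -0.6, 0.1]
gripper_width: 25.6
finger_force: 0.0
```

Emit:
apply_moves --pt "0 0 0" --pt "0 0 0" --pt "0 0 0" --pt "0 0 0" --pt "0 0 0" --twist '[0,0,0,0,0]' --claw '[0.7,0.8,0.9,1,1]'

```text
time_s: 3.7
position: [560.6, -168.0, 24.4]
ee_rot: [0.978, 0.208, 0.001, 0.0]
wrist_force: [-2.2, 0.9, 6.5]
gripper_width: 12.7
finger_force: 39.1
```

Emit:
apply_moves --pt "0 0 0" --pt "0 0 0" --pt "0 0 0" --pt "0 0 0" --pt "0 0 0" --twist '[0,0,0,0,0]' --claw '[1,1,1,1,1]'

```text
time_s: 4.12
position: [560.6, -167.9, 24.4]
ee_rot: [0.978, 0.208, 0.001, 0.0]
wrist_force: [-1.9, 0.5, 6.3]
gripper_width: 12.4
finger_force: 39.1
```

Emit:
apply_moves --pt "0 0 -3" --pt "0 0 -6" --pt "0 0 -12" --pt "0 0 -20" --pt "0 0 -25" --twist '[0,0,0,0,0]' --claw '[1,1,1,1,1]' --squeeze 40

```text
time_s: 4.53
position: [559.0, -167.5, 89.6]
ee_rot: [0.978, 0.208, -0.001, -0.001]
wrist_force: [0.4, -0.3, -1.2]
gripper_width: 12.6
finger_force: 39.0
```

Emit:
apply_moves --pt "0 0 -25" --pt "0 0 -25" --pt "0 0 -15" --pt "0 0 0" --pt "0 0 0" --twist '[0,0,0,0,0]' --claw '[1,1,1,1,1]'

```text
time_s: 4.95
position: [560.5, -167.9, 155.6]
ee_rot: [0.978, 0.208, 0.001, 0.001]
wrist_force: [0.2, -0.2, -1.3]
gripper_width: 12.1
finger_force: 39.0
```

```bash
python3 - <<'E'
from h import *
s=observe();print(s['time_s'],s['position'],s['ee_rot'],s['wrist_force'],s['wrist_torque'],s['gripper_width'])
print(go((568,136,155)))
a=save('side','s2');b=save('top','t2')
print(proj('top',s['position']),proj('side',s['position']))
for cam in('side','top'):
    for n in ['tin','inner_lid','cover','knob_top']:
        for d in mark_of(cam,n)[:2]: print(cam,n,round(d['conf'],2),np.round(d['xyz']),np.round(proj(cam,d['xyz'])))
k=lambda im,x,y:cv2.resize(im[y-50:y+50,x-50:x+50,::-1],(400,400),interpolation=cv2.INTER_CUBIC)
cv2.imwrite('pics/crop2.png',np.hstack([k(b,390,242),k(a,311,160)]))
E
```

```text
4.95 [ 560.49546274 -167.9207872   155.64337408] [9.78051601e-01 2.08359825e-01 9.65310681e-04 5.63557372e-04] [ 0.24193947 -0.18762047 -1.27720909] [ 0.0567622   0.04141728 -0.06057514] 12.146785657234053
[ 130.7 -274.5    0.4]
[399.67939888 233.94616179] [312.2899618  147.68194151]
side tin 0.72 [566. 137.   1.] [291. 253.]
side cover 0.64 [ 466. -178.   -1.] [345. 200.]
side cover 0.45 [ 561. -166.  131.] [312. 156.]
top tin 0.89 [570. 138.  -2.] [242. 244.]
top cover 0.97 [ 463. -186.    1.] [390. 288.]
top cover 0.69 [ 561. -167.  132.] [395. 236.]
```

View pics/crop2.png

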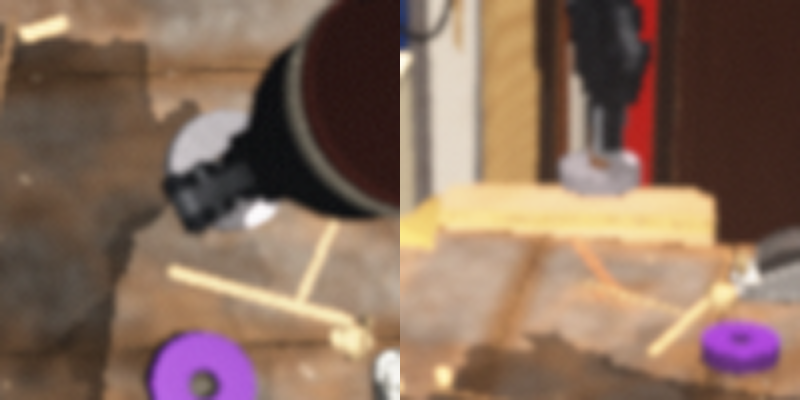

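The lids hang together in the gripper, cover at side (311,157), level, with a weight of about 1.3 N. Carrying them above the tin.

Emit:
apply_moves --pt "7 -14 0" --pt "13 -27 0" --pt "15 -32 0" --pt "15 -32 0" --pt "15 -32 0" --twist '[0,0,0,0,0]' --claw '[1,1,1,1,1]'

```text
time_s: 5.87
position: [563.4, -14.8, 154.4]
ee_rot: [0.978, 0.208, 0.0, -0.0]
wrist_force: [1.2, 0.3, -1.3]
gripper_width: 12.4
finger_force: 39.1
```

Emit:
apply_moves --pt "15 -32 0" --pt "15 -32 0" --pt "15 -32 0" --pt "12 -25 0" --pt "8.7 -16.5 0" --twist '[0,0,0,0,0]' --claw '[1,1,1,1,1]'

```text
time_s: 6.28
position: [566.9, 140.2, 154.5]
ee_rot: [0.978, 0.21, 0.0, -0.001]
wrist_force: [-0.2, 0.4, -1.6]
gripper_width: 12.6
finger_force: 39.0
```

Emit:
apply_moves --pt "0 0 10" --pt "0 0 15" --pt "0 0 10" --pt "0 0 0" --pt "0 0 0" --twist '[0,0,0,0,0]' --claw '[1,1,1,1,1]'

```text
time_s: 6.7
position: [567.1, 135.3, 118.7]
ee_rot: [0.978, 0.208, -0.001, 0.0]
wrist_force: [0.1, -0.3, -0.7]
gripper_width: 12.7
finger_force: 39.1
```

```bash
python3 - <<'E'
from h import *
s=observe();print(s['time_s'],s['position'],s['ee_rot'],s['wrist_force'],s['joint_pos'])
p=s['position']; 
a=save('side','s3');b=save('top','t3')
for cam in('side','top'):
    for n in ['tin','cover']:
        for d in mark_of(cam,n)[:2]: print(cam,n,round(d['conf'],2),np.round(d['xyz']),np.round(proj(cam,d['xyz'])))
zc=p[2]-24.4
for n,z in (('covbot',zc+2),('covtop',zc+17),('rim',70),('foot',0)): print(n,proj('side',(p[0],p[1],z)),proj('top',(p[0],p[1],z)))
k=lambda im,x,y:cv2.resize(im[y-40:y+40,x-40:x+40,::-1],(400,400),interpolation=cv2.INTER_CUBIC)
cv2.imwrite('pics/crop3.png',np.hstack([k(b,245,240),k(a,290,225)]))
E
```

```text
6.7 [567.11990782 135.26559074 118.73372521] [ 9.78152502e-01  2.07887040e-01 -8.12527914e-04  4.17203542e-05] [ 0.07318116 -0.25019757 -0.66906036] [ 0.06476523  0.32137252 -0.44703236  1.74666339  0.15288962  1.10961626
 -1.58277499]
side tin 0.6 [568. 138.  -2.] [290. 254.]
side tin 0.59 [571. 138. 140.] [289. 200.]
side cover 0.8 [ 464. -179.    2.] [346. 199.]
side cover 0.61 [573. 138.  93.] [288. 219.]
top cover 0.79 [ 461. -185.    3.] [390. 288.]
covbot [290.71928929 217.08893458] [239.27502544 239.3950011 ]
covtop [290.6824489  211.28759963] [238.62084176 238.41230208]
rim [290.78169825 227.11357011] [240.36668323 241.03466731]
foot [290.93428924 252.78680447] [242.95975687 244.92847295]
```

View pics/crop3.png

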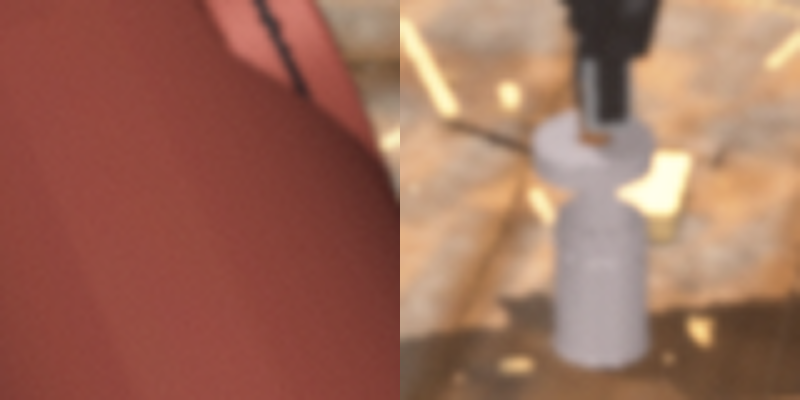

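In the side view the cover is centred at crop x 595 and the tin at 600. That puts the lid about 2 mm too far in +x, and it sits just above the rim. Shifting it and measuring the edges again.

Emit:
apply_moves --pt "-2 -0.5 0" --pt "0 0 5" --pt "0 0 5" --pt "0 0 0" --pt "0 0 0" --twist '[0,0,0,0,0]' --claw '[1,1,1,1,1]'

```text
time_s: 7.42
position: [565.1, 135.7, 108.7]
ee_rot: [0.978, 0.208, -0.001, -0.0]
wrist_force: [-0.1, 0.5, -1.0]
gripper_width: 12.2
finger_force: 39.1
```

```bash
python3 - <<'E'
from h import *
s=observe();p=s['position'];print(s['time_s'],p,s['wrist_force'])
a=save('side','s4').astype(float)
for d in mark_of('side','cover')[:2]+mark_of('side','inner_lid')[:2]+mark_of('side','tin')[:2]: print(round(d['conf'],2),np.round(d['xyz'],1))
sat=a.max(2)-a.min(2)   # grey = low saturation
for v in range(205,256,2):
    r=sat[v,268:312]; m=np.where(r<22)[0]+268
    if len(m): print(v,m.min(),m.max(),(m.min()+m.max())/2,len(m))
E
```

```text
7.4167 [565.06160279 135.66604005 108.7104076 ] [-0.11025295  0.52784224 -0.99123272]
0.72 [566.4 140.   82.9]
0.62 [ 465.1 -178.3   -1. ]
0.61 [566.5 138.3  81.1]
0.61 [5.697e+02 1.376e+02 1.000e-01]
205 287 295 291.0 9
207 287 295 291.0 9
209 288 295 291.5 8
211 288 295 291.5 8
213 282 297 289.5 14
215 279 299 289.0 14
217 278 299 288.5 14
219 279 299 289.0 21
221 279 299 289.0 21
223 280 298 289.0 19
225 282 296 289.0 15
227 283 296 289.5 14
229 282 297 289.5 16
231 282 298 290.0 17
233 282 298 290.0 17
235 282 298 290.0 17
237 282 298 290.0 17
239 282 298 290.0 17
241 282 297 289.5 16
243 281 297 289.0 17
245 281 297 289.0 17
247 281 298 289.5 18
249 281 298 289.5 18
251 281 298 289.5 18
253 282 298 290.0 17
255 283 297 290.0 15
```

Cover centre column 289.2 against tin 289.7, which is inside the play. Lowering gently.

Emit:
apply_moves --pt "-0.7 -0.3 5" --pt "0 0 5" --pt "0 0 3" --pt "0 0 2" --pt "0 0 1.5" --twist '[0,0,0,0,0]' --claw '[1,1,1,1,1]'

```text
time_s: 8.03
position: [564.5, 135.7, 92.3]
ee_rot: [0.978, 0.208, -0.0, -0.0]
wrist_force: [-0.9, -0.5, -1.7]
gripper_width: 12.1
finger_force: 39.1
```

Emit:
apply_moves --pt "0 0 0.5" --pt "0 0 0.5" --pt "0 0 0.5" --pt "0 0 0.5" --pt "0 0 0.0" --twist '[0,0,0,0,0]' --claw '[1,1,1,1,1]'

```text
time_s: 8.45
position: [564.7, 135.8, 90.9]
ee_rot: [0.978, 0.208, 0.0, -0.0]
wrist_force: [-0.3, 0.3, -2.1]
gripper_width: 12.1
finger_force: 39.1
```

Emit:
apply_moves --pt "0 0 0.8" --pt "0 0 0.8" --pt "0 0 0.8" --pt "0 0 0.8" --pt "0 0 0.0" --twist '[0,0,0,0,0]' --claw '[1,1,1,1,1]'

```text
time_s: 8.87
position: [564.6, 135.7, 87.4]
ee_rot: [0.978, 0.208, -0.0, -0.0]
wrist_force: [-0.4, -0.5, -1.1]
gripper_width: 12.4
finger_force: 39.1
```

Emit:
apply_moves --pt "0 0 0.6" --pt "0 0 0.6" --pt "0 0 0.6" --pt "0 0 0.6" --pt "0 0 0.0" --twist '[0,0,0,0,0]' --claw '[1,1,1,1,1]'

```text
time_s: 9.28
position: [564.6, 135.7, 85.1]
ee_rot: [0.978, 0.208, -0.0, -0.0]
wrist_force: [-0.1, -0.0, -1.1]
gripper_width: 12.1
finger_force: 39.1
```

Emit:
apply_moves --pt "0 0 0.3" --pt "0 0 0.3" --pt "0 0 0.2" --pt "0 0 0.0" --pt "0 0 0.0" --twist '[0,0,0,0,0]' --claw '[1,1,1,1,1]'

```text
time_s: 9.7
position: [564.7, 135.8, 84.5]
ee_rot: [0.978, 0.208, 0.0, -0.0]
wrist_force: [-1.1, -0.6, -1.7]
gripper_width: 12.4
finger_force: 39.1
```

Emit:
apply_moves --pt "0 0 0.3" --pt "0 0 0.3" --pt "0 0 0.3" --pt "0 0 0.0" --pt "0 0 0.0" --twist '[0,0,0,0,0]' --claw '[1,1,1,1,1]'

```text
time_s: 10.12
position: [565.2, 135.9, 84.4]
ee_rot: [0.978, 0.208, 0.001, 0.0]
wrist_force: [-2.3, -1.9, 6.1]
gripper_width: 12.6
finger_force: 39.8
```

Contact of 6 N at exactly the predicted seated height (84.4). Letting go slowly, then rising.

Emit:
apply_moves --pt "0 0 -0.5" --pt "0 0 0" --pt "0 0 0" --pt "0 0 0" --pt "0 0 0" --twist '[0,0,0,0,0]' --claw '[1,0.6,0.5,0.3,0]' --squeeze 20

```text
time_s: 10.53
position: [564.7, 135.7, 83.9]
ee_rot: [0.978, 0.208, -0.0, -0.0]
wrist_force: [0.8, 0.0, 0.2]
gripper_width: 40.7
finger_force: 0.0
```

Emit:
apply_moves --pt "0 0 0" --pt "0 0 0" --pt "0 0 -5" --pt "0 0 -15" --pt "0 0 -20" --twist '[0,0,0,0,0]' --claw '[-0.5,-1,-1,-1,-1]'

```text
time_s: 10.95
position: [563.7, 135.5, 123.4]
ee_rot: [0.978, 0.208, -0.001, -0.0]
wrist_force: [0.6, -1.5, 0.1]
gripper_width: 85.3
finger_force: 0.0
```

Emit:
apply_moves --pt "0 0 -15" --pt "0 0 0" --pt "0 0 0" --twist '[0,0,0]' --claw '[-1,-1,-1]'

```text
time_s: 11.2
position: [565.3, 135.9, 140.1]
ee_rot: [0.978, 0.208, 0.001, 0.0]
wrist_force: [0.3, -0.9, -0.0]
gripper_width: 85.2
finger_force: 0.0
```

```bash
python3 - <<'E'
from h import *
s=observe();p=s['position'];print(s['time_s'],p,s['wrist_force'],s['gripper_width'])
a=save('side','s5')
for n in('cover','inner_lid','knob_top','tin'):
    for d in mark_of('side',n)[:2]: print(n,round(d['conf'],2),np.round(d['xyz'],1),np.round(proj('side',d['xyz']),1))
for z in (115-10,77,62,0): print(z,proj('side',(567,136.5,z)))
cv2.imwrite('pics/crop5.png',cv2.resize(a[165:265,240:340,::-1],(600,600),interpolation=cv2.INTER_CUBIC))
E
```

```text
11.2 [565.30280224 135.94298954 140.0847069 ] [ 0.31593909 -0.89809792 -0.0215327 ] 85.23577720203721
cover 0.76 [567.4 136.7  61. ] [290.6 230.8]
cover 0.55 [ 463.2 -178.    -0.5] [345.7 199.7]
inner_lid 0.4 [567.2 137.4  57.3] [290.6 232.3]
knob_top 0.57 [567.4 136.3 104.8] [290.5 214. ]
tin 0.75 [566.1 134.8   0.8] [291.4 252.4]
105 [290.65488195 213.99355189]
77 [290.7226268  224.72376809]
62 [290.75759375 230.37753661]
0 [290.89280718 253.05862893]
```

View pics/crop5.png

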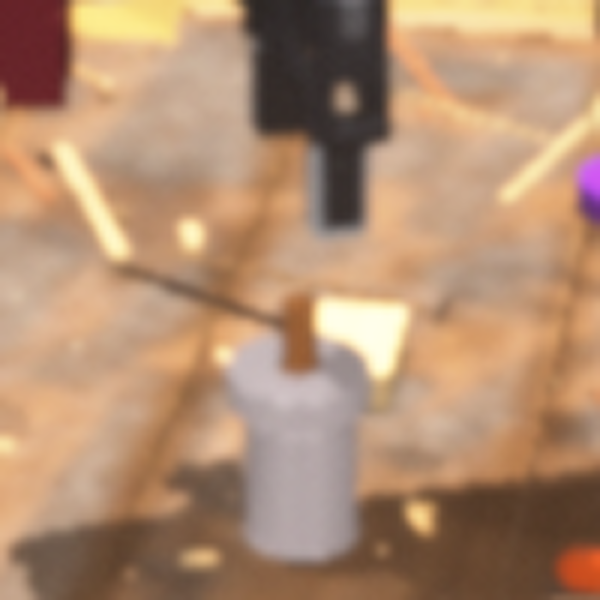

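Seated: the cover's edge reads z=61 and the knob top 105 (crop 300,300), both as they should be. The cover stands about 2.5 mm ahead in tool x and is centred in the closing direction. Going down around it.

Emit:
apply_moves --pt "2.5 0 10" --pt "0 0 20" --pt "0 0 25" --pt "0 0 20" --pt "0 0 12" --twist '[0,0,0,0,0]' --claw '[-1,-1,-1,-1,-1]'

```text
time_s: 11.87
position: [565.4, 136.3, 48.6]
ee_rot: [0.978, 0.208, -0.002, -0.0]
wrist_force: [-0.3, -0.3, 0.6]
gripper_width: 85.4
finger_force: 0.0
```

Emit:
apply_moves --pt "0 0 6" --pt "0 0 0" --pt "0 0 0" --pt "0 0 0" --pt "0 0 0" --twist '[0,0,0,0,0]' --claw '[-1,-0.8,-0.6,-0.5,-0.45]'

```text
time_s: 12.28
position: [567.9, 137.0, 47.3]
ee_rot: [0.978, 0.208, 0.001, -0.0]
wrist_force: [-0.1, -1.2, -0.3]
gripper_width: 61.7
finger_force: 0.0
```

Emit:
apply_moves --pt "0 0 0" --pt "0 0 0" --pt "0 0 0" --pt "0 0 0" --pt "0 0 0" --twist '[0,0,0,0,0]' --claw '[-0.4,-0.38,-0.36,-0.34,-0.32]' --squeeze 25

```text
time_s: 12.7
position: [567.4, 137.1, 46.9]
ee_rot: [0.978, 0.208, 0.001, -0.0]
wrist_force: [-1.8, 0.4, 6.1]
gripper_width: 57.0
finger_force: 25.2
```

Gripped at 57.0 mm, exactly the cover's diameter. Firming the grip, then lifting slowly.

Emit:
apply_moves --pt "0 0 0" --pt "0 0 0" --pt "0 0 -1" --pt "0 0 -1" --pt "0 0 -1" --twist '[0,0,0,0,0]' --claw '[-0.2,0,0,0,0]' --squeeze 30

```text
time_s: 13.12
position: [566.8, 136.6, 48.9]
ee_rot: [0.978, 0.208, -0.0, 0.0]
wrist_force: [-0.5, -0.8, -0.7]
gripper_width: 56.5
finger_force: 32.0
```

Emit:
apply_moves --pt "0 0 -2" --pt "0 0 -2" --pt "0 0 -2" --pt "0 0 -2" --pt "0 0 0" --twist '[0,0,0,0,0]' --claw '[0,0,0,0,0]'

```text
time_s: 13.53
position: [567.3, 136.9, 57.6]
ee_rot: [0.978, 0.208, 0.0, -0.0]
wrist_force: [0.1, 0.8, -1.1]
gripper_width: 56.8
finger_force: 32.0
```

```bash
python3 - <<'E'
from h import *
s=observe();print(s['time_s'],s['position'],s['wrist_force'],s['gripper_width'],s['wrist_torque'])
a=save('side','s6')
for n in('cover','inner_lid','knob_top','tin'):
    for d in mark_of('side',n)[:2]: print(n,round(d['conf'],2),np.round(d['xyz'],1))
cv2.imwrite('pics/crop6.png',cv2.resize(a[165:265,240:340,::-1],(600,600),interpolation=cv2.INTER_CUBIC))
E
```

```text
13.5333 [567.27474649 136.86837522  57.55196663] [ 0.14003769  0.7952578  -1.1097086 ] 56.83321602983029 [ 0.01899238 -0.04043074  0.00852723]
cover 0.5 [569.3 138.   71.6]
cover 0.45 [ 463.4 -179.5   -1. ]
tin 0.85 [567.7 136.3   2.3]
```

View pics/crop6.png

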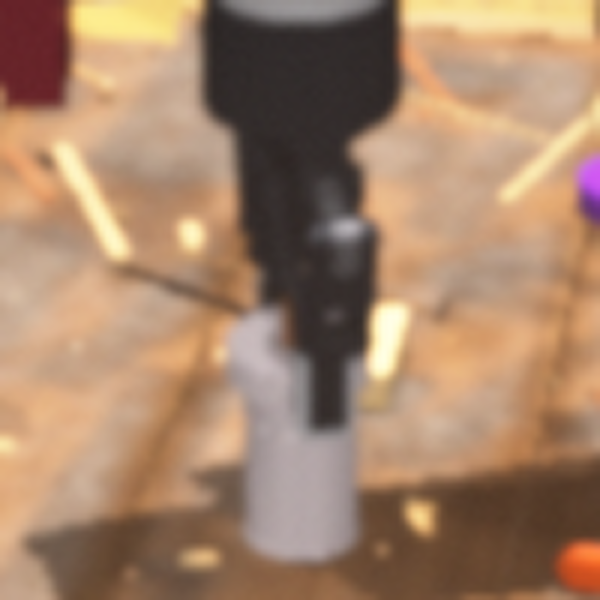

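Cover up 10 mm with the tin at rest. The fingers hide the knob, so I keep rising slowly before checking.

Emit:
apply_moves --pt "0 0 -3" --pt "0 0 -4" --pt "0 0 -5" --pt "0 0 -5" --pt "0 0 -5" --twist '[0,0,0,0,0]' --claw '[0,0,0,0,0]'

```text
time_s: 14.2
position: [567.2, 136.9, 79.8]
ee_rot: [0.978, 0.208, 0.0, -0.0]
wrist_force: [-0.4, -0.1, -0.0]
gripper_width: 56.4
finger_force: 32.0
```

```bash
python3 - <<'E'
from h import *
s=observe();print(s['time_s'],s['position'],s['wrist_force'],s['gripper_width'])
a=save('side','s7')
for n in('cover','inner_lid','knob_top','tin'):
    for d in mark_of('side',n)[:2]: print(n,round(d['conf'],2),np.round(d['xyz'],1))
cv2.imwrite('pics/crop7.png',cv2.resize(a[165:265,240:340,::-1],(600,600),interpolation=cv2.INTER_CUBIC))
E
```

```text
14.2 [567.16962327 136.86032646  79.83898479] [-0.41978284 -0.09992892 -0.04709246] 56.43264506114621
cover 0.47 [ 468.1 -179.6    1.2]
cover 0.45 [565.4 137.1  90.3]
inner_lid 0.4 [565.6 136.5  55.1]
inner_lid 0.22 [499.1 347.2   1.9]
knob_top 0.42 [566.4 133.8 106.3]
```

View pics/crop7.png

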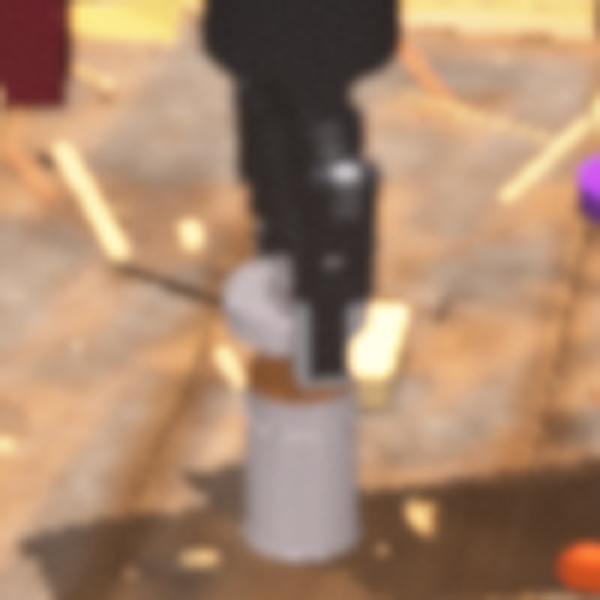

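The wooden flange lies on the tin's rim (crop 290,380) and the cover is above it, alone and level. Lifting it clear.

Emit:
apply_moves --pt "0 0 -6" --pt "0 0 -10" --pt "0 0 -15" --pt "0 0 -15" --pt "0 0 -15" --twist '[0,0,0,0,0]' --claw '[0,0,0,0,0]'

```text
time_s: 14.87
position: [567.0, 136.9, 141.5]
ee_rot: [0.978, 0.208, 0.0, -0.0]
wrist_force: [-0.2, 0.4, 0.3]
gripper_width: 56.7
finger_force: 32.1
```

Emit:
apply_moves --pt "0 0 -12" --pt "0 0 -9" --pt "0 0 -5" --pt "0 0 -3" --pt "0 0 0" --twist '[0,0,0,0,0]' --claw '[0,0,0,0,0]'

```text
time_s: 15.28
position: [567.1, 136.8, 169.4]
ee_rot: [0.978, 0.208, 0.0, -0.0]
wrist_force: [-0.5, -0.1, -0.6]
gripper_width: 56.4
finger_force: 32.1
```

Emit:
apply_moves --pt "0 0 0" --pt "0 0 0" --pt "0 0 0" --pt "0 0 0" --pt "0 0 0" --twist '[0,0,0,0,0]' --claw '[0,0,0,0,0]'

```text
time_s: 15.7
position: [566.8, 136.8, 168.7]
ee_rot: [0.978, 0.208, -0.0, -0.0]
wrist_force: [-0.6, -0.6, -0.5]
gripper_width: 56.4
finger_force: 32.1
```

```bash
python3 - <<'E'
from h import *
s=observe();print(s['time_s'],s['position'],s['wrist_force'],s['gripper_width'],abs(np.array(s['joint_vel'])).max())
a=save('side','s8')
for n in('cover','inner_lid','knob_top','tin'):
    for d in mark_of('side',n)[:2]: print(n,round(d['conf'],2),np.round(d['xyz'],1))
cv2.imwrite('pics/crop8.png',cv2.resize(a[150:260,235:345,::-1],(600,600),interpolation=cv2.INTER_CUBIC))
E
```

```text
15.7 [566.84614952 136.76880165 168.69996565] [-0.64793458 -0.63701567 -0.54747008] 56.382934596222945 0.0031867516490880635
cover 0.76 [565.3 139.9 181. ]
cover 0.48 [ 4.657e+02 -1.793e+02 -4.000e-01]
inner_lid 0.71 [565.6 137.9  56.4]
inner_lid 0.25 [566.8 136.8 184.6]
knob_top 0.78 [567.9 134.3 103.5]
tin 0.77 [565.8 137.7   3. ]
```

View pics/crop8.png

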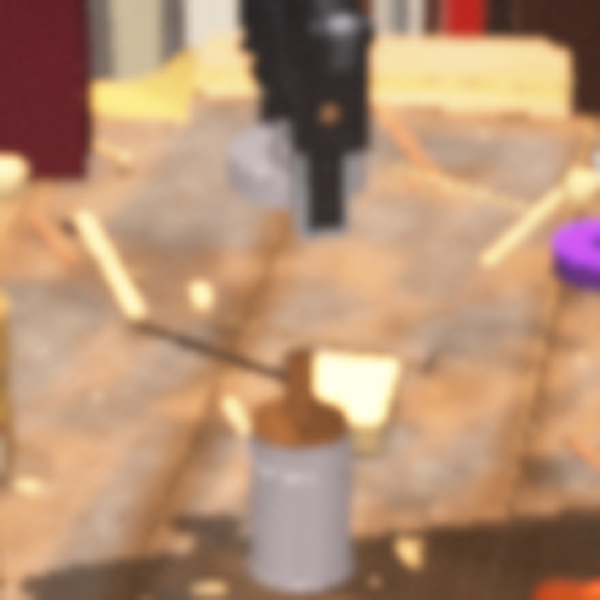

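The inner lid sits flush in the standing tin (crop 300,420). The cover is held level about 78 mm above the knob and is still. Handing in.

```bash
python3 -c "
from bench import *
print(close_job())"
```

```text
the job is handed in; nothing more can be done
None
```

The job is handed in: the inner lid is seated in the tin, which stayed in place, and the cover is held alone, level and still, about 78 mm above the knob; the glue bottle, offcut and sanding block were left alone.

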